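Load the flan tray and set the oven's heat lever

TASK

Slide the baking tray with its two flan moulds fully home into the slot at the foot of the countertop oven, until it meets the stop at the back, keeping the moulds upright on the tray. Then swing the oven's heat lever to point in line with the steel setting pointer, without shifting the pointer, and leave all the other things on the counter where they are.

Things in the scene. Friction and masses are not known exactly. Their poses are not given: they have to be found in the camera images.
- oven: White and steel countertop oven, fixed, 220 mm deep (x), 441 wide (y). Origin: middle of the foot of its front face; x points into the oven, away from the robot, y to its left, z up; front face at x = 0. Left half (y -1 to 219 mm): tray bay under a hood, top 140 mm up. Right half: console, front 85 mm high, then a white deck sloping up away from the robot at 25 degrees, then a flat top 155 mm up.
- hood_lip (a point): Front middle of the steel lip along the hood's upper front edge, above the bay, 131 mm above the counter. The lip juts 16 mm forward of the front face, from 122 to 140 mm up, so a gripper working upright at the handle of a tray that is nearly home strikes it: lean the tool back towards the robot there by about 25 degrees (further out, upright is easier).
- bay_mouth (a point): Middle of the bay's mouth, at counter height in the front face, 109.5 mm left of the oven's origin; axes as the oven's. The bay is 201 mm wide and 85 high, has no floor (the tray slides on the counter) and ends in a flat stop 120.5 mm behind the mouth. A 9 mm wide ledge along either side, underside 27 mm up, passes over the tray's flanges: the tray goes in flat.
- tray: Loose aluminium baking tray, 120 mm deep (x), 190 wide (y) over its side flanges (8 mm wide, at the 20 mm rim; the pan is 174 wide), 4 thick, about 0.3 kg plus two moulds. Origin: centre of its underside; x points to its back edge, which enters first; handle on the -x side. Home: origin 60 mm inside the front face, x along the oven's x. Starts to the left or right before the oven.
- tray_grip (a point): Grip point in the tray's wooden handle, 88 mm from the tray's centre along its -x, 35 mm above the counter. The handle is a bar along the tray's x, 22 mm wide (y), from 24 to 46 mm high and from 60 to 110 mm from the tray's centre; pinch it across its width.
- mould_a: Open terracotta-coloured flan mould on the tray, rim diameter 68 mm, foot 54 mm, 42 mm high. Origin: centre of its underside, 4 mm above the tray's underside. May slide about inside the tray's rim, must stay upright in the tray.
- mould_b: The other flan mould, the same.
- lever (a joint): Angle of the black heat lever about its pivot, rad; 0 = pointing straight down the sloping deck (to the robot, oven -x), positive = towards the oven's right (-y); range -1.25 to 1.25. It has even friction (about 2 N at the knob) and stays where it is left; no detents.
- lever_knob (a point): Grip point on the lever's round black knob, 36 mm above the deck along its normal: the knob is a cylinder of 20 mm diameter standing square to the deck, 6 to 51 mm above it, 70 mm from the pivot; the arm below reaches 14 mm above the deck. z is the deck's normal, x points from pivot to knob.
- lever_pivot (a point): On the pivot axis of the lever and of the pointer, at the deck's surface. z is the deck's normal (the axis); x points along the lever. The pivot lies 122 mm up the deck from its front edge.
- pointer (a joint): Angle of the setting pointer about the same pivot, same zero and direction as the lever. It is stiff (8 N at its end); do not shift it. The lever is set when its angle equals this one.
- pointer_tip (a point): Top of the raised end of the dark steel setting pointer: a flat strip on the deck with a raised end block 24 mm long, 10 mm wide, 11 mm high, from 88 to 112 mm from the pivot, just outside the knob's circle. x points outward from the pivot.
- bowl: Green glass mixing bowl, diameter 140 mm, 75 mm high, 0.5 kg, on whichever side the tray is not. Origin: centre of its underside. A bystander: leave it where it stands.
- cup: Steel measuring cup, diameter 72 mm, 45 mm high, with a flat handle reaching 103 mm from its centre along its -x. It stands in front of the oven, nearer to the robot. Origin: centre of its underside. A bystander: leave it where it stands.
- beater_a: Steel mixer beater lying down, 170 mm long (x), its whisk end (+x) 38 mm across. Origin: below its middle, on the counter. It lies in front of the oven, nearer to the robot. A bystander: leave it where it stands.
- beater_b: The other beater, the same, right of the oven. A bystander: leave it where it stands.
- spatula: Bamboo spatula lying flat, 195 mm long (x), 50 mm wide, 8 mm thick, left of the oven. Origin: on the counter, 100 mm from the handle's end (-x), 95 mm from the blade's. A bystander: leave it where it stands.
- mixer: White plastic hand mixer standing on its base, 170 mm long (x), 75 mm wide, 140 mm high, far to the left. Origin: centre of its underside. A bystander: leave it where it stands.
Not all that is in view belongs to the job. Leave any purple or yellow look-alike of the mould_b alone.

How it is judged (in metres and radians):
On the way, in this order (a step that is already met when the one before it is completed fails the run):
1. the loaded tray is fully home in the oven (x of tray in the frame of oven between 0.054 and 0.066 m and y of tray in the frame of bay_mouth between -0.008 and 0.008 m and height (world z) of tray below 0.004 m and angle between tray's own z axis and vertical below 0.05 rad and angle between the x axis of tray and the x axis of oven, either way round below 0.06 rad and angle between each of mould_a, mould_b's own z axis and vertical below 0.1 rad and height (world z) of each of mould_a, mould_b below 0.01 m and x of mould_a in the frame of tray between -0.06 and 0.06 m and y of mould_a in the frame of tray between -0.087 and 0.087 m and x of mould_b in the frame of tray between -0.06 and 0.06 m and y of mould_b in the frame of tray between -0.087 and 0.087 m), for 0.2 s.
2. then the lever points in line with the setting pointer (angle between the x axis of lever_knob and the x axis of pointer_tip, either way round below 0.087 rad), for 0.2 s.
At the end, for the whole second after the job is handed in: The tray lies flat in the bay, within 6 mm of its stop, square to the oven within 0.06 rad; both moulds stand upright inside the tray; the lever is within 5 degrees (0.087 rad) of the setting pointer; everything is at rest (all of step 1 and angle between the x axis of lever_knob and the x axis of pointer_tip, either way round below 0.087 rad and velocity of joint lever between -0.05 and 0.05 rad/s and linear speed of each of tray, mould_a, mould_b below 0.02 m/s); the robot touches nothing.
It fails at once if the bowl, cup, spatula, mixer or a beater is shifted by more than 30 mm (distance of any of bowl, cup, beater_a, beater_b, spatula, mixer from where it was at the start of the episode above 0.03 m).
It fails at once if the bowl or the mixer is tipped (angle between any of bowl, mixer's own z axis and vertical above 0.3 rad).
It fails at once if the setting pointer is shifted by more than 5 mm (distance of pointer_tip from where it was at the start of the episode above 0.005 m).
It fails at once if a mould is tipped by more than 30 degrees (angle between any of mould_a, mould_b's own z axis and vertical above 0.52 rad).
It also fails if it takes over 72 s, if anything falls off the work surface, if the arm or the gripper's body presses on something with over 40 N, if the wrist force passes 120 N, or if a joint passes its speed limit or range.

ROBOT

A 7-joint arm with a two-finger parallel gripper is mounted at the origin on the work surface. World frame = base frame: x ahead of the robot, y to its left, z up, the work surface at z = 0. Lengths are in m, angles in degrees, forces in N, time in s.
With the tool pointing down it reaches from about 0.425 to 0.875 m from the base axis. Payload 4.7 kg.
Tool frame: the origin (TCP) lies midway between the tips of the shut fingers; the grasp point (between the pads) lies 19 mm behind it; z points along the fingers, y is the direction in which the jaws open and shut (so a half turn about z gives the same grasp; the last joint's range is limited). The gripper opens to 87 mm and grips with 3 to 60 N. Pads are 19 mm wide; open, the fingers measure 117 mm over their backs; the gripper's body (75 mm by 190 mm) begins 51 mm behind the grasp point.
Start: joints at [77.584, 18.392, -4.016, 83.108, 1.295, 78.541, -3.26], TCP at [0.149, -0.633, 0.223] pointing down, gripper open.
Joint ranges: [-163.93, 163.93], [-17.29, 119.83], [-79.2, 71.16], [3.27, 140.29], [-89.18, 269.18], [5.43, 117.66], [-154.24, 154.24]. Speed limits (degrees/s): [147.25, 147.25, 180, 180, 180, 180, 180].

INTERFACE

Orientations are given as [roll, pitch, yaw] about the fixed x, y, z axes, in that order (R = Rz(yaw) Ry(pitch) Rx(roll)).
In Python, from cell import env gives the robot as it stands. The module is installed in compiled form; this text tells all that it offers.
- The arm moves only by the tool servo_tool, never from a script. Its argument "plan" is a list of rows, each a list of 3 entries, a list of its own where there are three numbers: the opening, from 0 (shut) to 1 (fully open), then the shift along the tool's x, y, z in cm, then the turn, a rotation vector about the tool's x, y, z in degrees. A call has 1 to 20 rows; each row shifts and turns the pose as measured when the row begins, along the tool's axes as they then stand; what a row does not reach is not made up. A row lasts 1/12 s, in which the tool goes at most 41.7 mm and 7.16 degrees, less where a joint would pass 70% of its speed; a pose out of reach is approached as far as the arm can. A call is refused whole if a number of a shift passes 4.17 or a number of a turn 7.16, either way. A call with a gripper value outside its range is refused whole. The fingers move at their own pace and stop on an object; "force" is the grip in N (left out, the last holds). Time passes only in rows, so rows that do not move let the fingers close. It gives the time, the measured TCP pose, the force and the opening at its end, in the units of the state.
- env.get_obs(): the state, without advancing time (a new reading comes with each control period).
- env.read_camera(name): name is "scene" or "top" or "wrist"; returns a dict with "image" (420x560x3 uint8, blue, green, red), "fx", "fy", "cx", "cy" (pixels), "rvec" (rotation vector, rad) and "tvec" (3), from world to camera coordinates, as OpenCV has them; the wrist camera has in their place "T_tool_cam" (4x4, takes a point from camera to tool coordinates, whose origin is the TCP and whose axes are the flange's). Camera axes: x right, y down, z forward; pixel columns grow to the right and rows downward; lengths in m; the calibration is good to about 2 mm. A picture is of the moment at which its call begins: read the wrist's pose just before it. There is no depth.
- env.sign_off(): hands the job in, once; it reports no verdict.
The state is a dict: "time_s": time; "qpos": joint angles; "joint_velocities": joint speeds; "effort": joint torques, N m; "tool_pos": TCP position; "tool_rot": TCP orientation; "force": force on the tool from outside, world axes, zero at the start; "wrist_torque": the same for the moment, N m; "grip_width": finger opening in m.
Only numpy, scipy, OpenCV 4.12 (cv2) and the standard library are available. Lean on these libraries where they do the work, as an engineer would, in place of code of your own. Each camera call takes 0.05 s, during which the arm holds its last target. There are 200 camera calls.

## Working session

There is one attempt and no reset: what is moved stays moved. The work goes in short steps, Python scripts to look and compute and a tool call to move; the robot and the scene stay as the last step left them, time stands still between calls to the robot, and variables do not carry over. Pictures are saved under pics/ and viewed, about 8 in all and at most 12, crops included, and the job is handed in when it is done.

Besides the shell and the picture viewer there is one more tool, called after ">>>" as a command line: name --argument value ..., lists and objects as JSON in quotes. servo_tool: Moves the arm, as the interface text tells. Its arguments: {"type":"object","properties":{"plan":{"type":"array"},"force":{"type":"number"}},"required":["plan"]}

```bash
mkdir -p pics; cat > h.py <<'E'
import numpy as np, cv2
from cell import env
from scipy.spatial.transform import Rotation as R
def snap(n,f,crop=None,s=1):
    c=env.read_camera(n); im=c["image"]
    np.savez(f'pics/{f}.npz',**{k:v for k,v in c.items()})
    if crop: x0,y0,x1,y1=crop; im=im[y0:y1,x0:x1]
    cv2.imwrite(f'pics/{f}.png',cv2.resize(im,None,fx=s,fy=s,interpolation=cv2.INTER_CUBIC))
def w(f,u,v,z):
    c=np.load(f'pics/{f}.npz'); Rm=cv2.Rodrigues(c['rvec'])[0]; t=c['tvec'].ravel()
    d=Rm.T@np.array([(u-c['cx'])/c['fx'],(v-c['cy'])/c['fy'],1]); o=-Rm.T@t
    return o+d*(z-o[2])/d[2]
def px(f,P):
    c=np.load(f'pics/{f}.npz'); K=np.array([[c['fx'],0,c['cx']],[0,c['fy'],c['cy']],[0,0,1]],float)
    return cv2.projectPoints(np.array(P,float).reshape(-1,3),c['rvec'],c['tvec'],K,None)[0].reshape(-1,2)
E
python3 - <<'E'
from h import *
snap('top','t0',None,1.4);snap('scene','s0',None,1.4)
print(env.get_obs())
E
```

```text
{'time_s': 0.1, 'qpos': array([77.58339158, 18.43448609, -4.01568085, 83.16844795,  1.29537224,
       78.54195331, -3.26017512]), 'joint_velocities': array([ 0.05225517, -0.13724273,  0.06141935, -0.09776469,  0.02276307,
        0.06095125, -0.01551832]), 'effort': array([-8.88548529e-04, -4.92572844e+01, -4.06174343e-01, -3.13396990e+01,
       -6.41976041e-02,  3.95267573e-02,  6.97266364e-05]), 'tool_pos': array([ 0.14853306, -0.63228121,  0.22156992]), 'tool_rot': array([-1.79900369e+02,  5.87367239e-03,  1.32262608e+01]), 'force': array([0.39061277, 0.05563396, 0.43173344]), 'wrist_torque': array([ 0.0308886 , -0.00728624, -0.02134327]), 'grip_width': 0.08711295165019534}
```

View pics/t0.png

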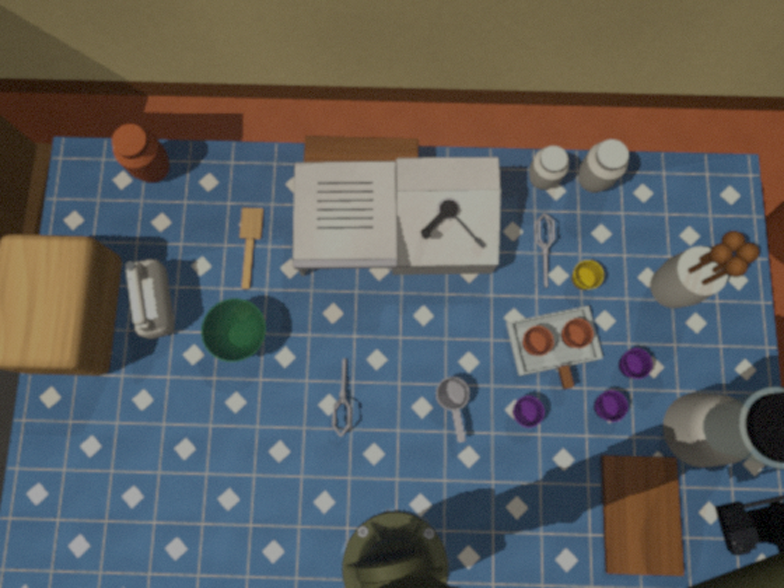

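View pics/s0.png

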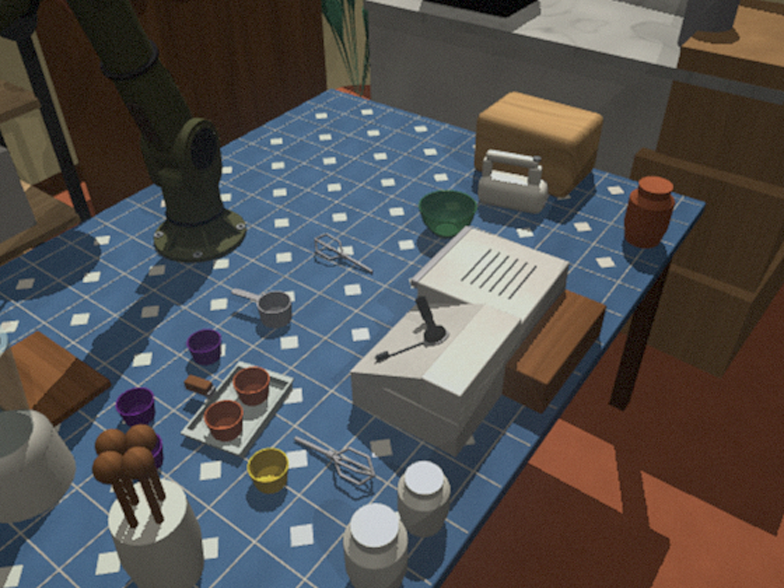

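```bash
python3 - <<'E'
import cv2
import numpy as np
im=np.load('pics/t0.npz')['image'][105:290,200:445]
cv2.imwrite('pics/t1.png',cv2.resize(im,None,fx=3.2,fy=3.2,interpolation=cv2.INTER_CUBIC))
E
```

```text
(no output)
```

View pics/t1.png

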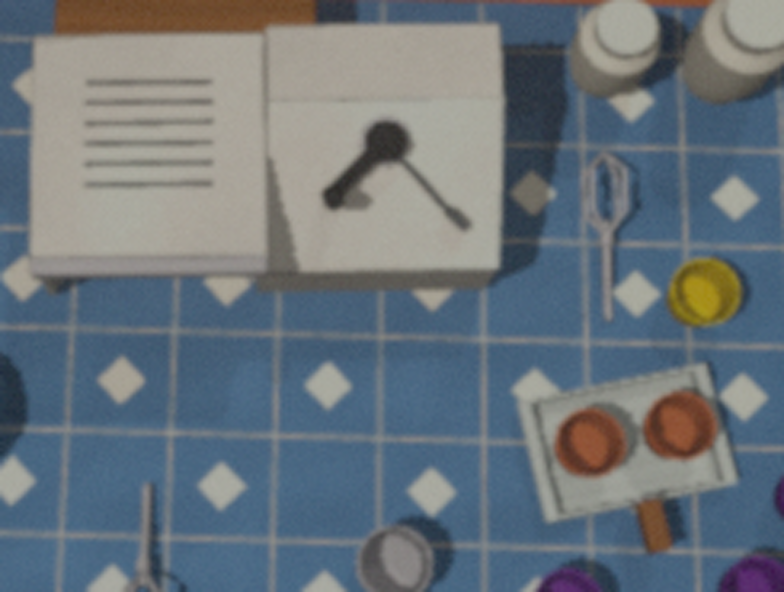

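```bash
python3 - <<'E'
from h import *
def q(n,u,v,z): 
    p=w('t0',200+(u+.5)/3.2-.5,105+(v+.5)/3.2-.5,z); print(n,np.round(p*1000,1)); return p
c=[q('tray',*p,.02) for p in [(519,402),(708,363),(737,481),(549,521)]]
m=np.mean(c,0);print(m, [np.linalg.norm(c[i]-c[i-1]) for i in range(4)])
q('hend',657,552,.046)
q('hood bl',33,38,.14);q('hood br',264,33,.14);q('lip l',32,258,.14);q('lip r',266,257,.14);q('lip l',32,273,.131);q('lip r',266,272,.131)
q('foot r',497,288,0);q('foot l',258,290,0);q('top r',498,270,.085);q('topflat br',500,25,.155);q('cnr bl',266,27,.155)
q('ridge',500,101,.155)
q('cup',397,562,.045);q('yel',706,292,.042);q('beater_a tail',148,485,.005);q('beatb tail',608,318,.005)
q('beater a tail2',148,485,.01)
q('purp',570,600,.042)
for p,n in [((445/1.4,430/1.4),'cuph')]: print(n,w('t0',*p,.03))
print('bowl edge',w('t0',266/1.4,330/1.4,.075))
q('piv',386,141,.15);q('knob',336,200,.15);q('ptr',462,221,.11)
E
```

```text
tray [ 522.6 -239.    20. ]
tray [ 566.7 -425.2   20. ]
tray [ 450.9 -448.9   20. ]
tray [ 407.2 -266.6   20. ]
[ 0.48686934 -0.34492462  0.02      ] [np.float64(0.11867405442021593), np.float64(0.19134153101811252), np.float64(0.11823076498804018), np.float64(0.18747523260555216)]
hend [ 378.3 -362.5   46. ]
hood bl [837.6 238.4 140. ]
hood br [848.7  20.2 140. ]
lip l [622.4 226.9 140. ]
lip r [629.3  12.8 140. ]
lip l [610.6 227.5 131. ]
lip r [617.6  12.4 131. ]
foot r [ 642.2 -221.6    0. ]
foot l [633.5  19.2   0. ]
top r [ 637.9 -208.5   85. ]
topflat br [ 856.2 -200.4  155. ]
cnr bl [848.1  18.5 155. ]
ridge [ 780.7 -199.9  155. ]
cup [ 362.3 -118.3   45. ]
yel [ 633. -419.   42.]
beater_a tail [432.9 121.5   5. ]
beatb tail [ 613.1 -331.5    5. ]
beater a tail2 [432.3 121.1  10. ]
purp [ 331.7 -280.8   42. ]
cuph [ 0.28273397 -0.10270222  0.03      ]
bowl edge [0.48177739 0.28706963 0.075     ]
piv [740.6 -95.1 150. ]
knob [682.4 -49.8 150. ]
ptr [ 677.9 -170.8  110. ]
```

>>> servo_tool --plan '[[0.6,[1.85,-3.03,0],[0,0,0]],[0.6,[1.85,-3.03,0],[0,0,0]],[0.6,[1.85,-3.03,0],[0,0,0]],[0.6,[1.85,-3.03,0],[0,0,0]],[0.6,[1.85,-3.03,0],[0,0,0]],[0.6,[1.85,-3.03,0],[0,0,0]],[0.6,[3,-0.3,0],[0,0,0]],[0.6,[3,-0.3,0],[0,0,0]],[0.6,[3,-0.3,0],[0,0,0]],[0.6,[3,-0.3,0],[0,0,0]],[0.6,[0,0,0],[0,0,0]]]'

```text
time_s: 1.02
tool_pos: [0.3306, -0.3771, 0.2127]
tool_rot: [-179.3, 0.3, 12.8]
force: [0.0, 1.4, -1.0]
grip_width: 0.052
```

```bash
cat >> h.py <<'E'
def wsnap(f,s=1.4):
    o=env.get_obs(); c=env.read_camera('wrist'); im=c['image']
    T=np.eye(4); T[:3,:3]=R.from_euler('xyz',o['tool_rot'],degrees=True).as_matrix(); T[:3,3]=o['tool_pos']
    C=np.linalg.inv(T@c['T_tool_cam'])
    np.savez(f'pics/{f}.npz',image=im,fx=c['fx'],fy=c['fy'],cx=c['cx'],cy=c['cy'],rvec=cv2.Rodrigues(C[:3,:3])[0],tvec=C[:3,3])
    cv2.imwrite(f'pics/{f}.png',cv2.resize(im,None,fx=s,fy=s)); print(o['tool_pos'],o['tool_rot'],o['time_s'])
E
python3 -c "
from h import *
wsnap('w1')"
```

```text
[ 0.33056476 -0.37708334  0.21267448] [-179.26239299    0.32796147   12.78497635] 1.0167
```

View pics/w1.png

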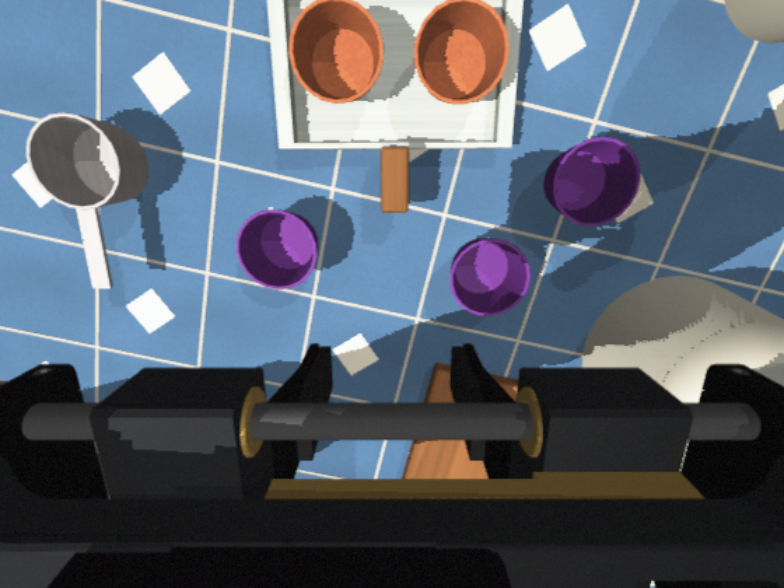

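```bash
python3 - <<'E'
from h import *
q=lambda u,v,z: w('w1',u/1.4,v/1.4,z)
e=q(395.5,212,.046);s=q(395.5,148,.046);l=q(279,148,.02);r=q(512,146,.02)
print(e,s,l,r); d=l-r; print(np.linalg.norm(d),np.degrees(np.arctan2(-d[0],d[1])))
print('purple',q(278,248,.042),q(490,276,.042),q(598,180,.042),'cup',q(73,160,.045),q(100,288,.03))
m=(l+r)/2; ax=np.array([d[1],-d[0],0])/np.linalg.norm(d); g=m-ax*.028; print('grip',g,'end',m-ax*.05)
E
```

```text
[ 0.37878675 -0.3676809   0.046     ] [ 0.42542414 -0.35697227  0.046     ] [ 0.40547155 -0.26307717  0.02      ] [ 0.44892284 -0.44907172  0.02      ]
0.19100258927877958 13.149377409809254
purple [ 0.32808766 -0.27914947  0.042     ] [ 0.34434584 -0.45727814  0.042     ] [ 0.43747209 -0.51667575  0.042     ] cup [ 0.36188663 -0.1144587   0.045     ] [ 0.25363726 -0.12555089  0.03      ]
grip [ 0.39993134 -0.36244418  0.02      ] end [ 0.37850818 -0.36744897  0.02      ]
```

>>> servo_tool --plan '[[0.6,[3.6,0.1,1.5],[0,0,0]],[0.6,[3.4,0,3],[0,0,0]],[0.6,[0,0,3.5],[0,0,0]],[0.6,[0,0,3.5],[0,0,0]],[0.6,[0,0,2],[0,0,0]],[0.6,[0,0,0],[0,0,0]]]'

```text
time_s: 1.57
tool_pos: [0.3931, -0.3679, 0.0735]
tool_rot: [-179.6, 0.5, 12.3]
force: [-1.1, 0.4, -0.7]
grip_width: 0.0521
```

>>> servo_tool --plan '[[0.6,[0.5,-0.3,2],[0,0,-0.8]],[0.6,[0.3,-0.1,2],[0,0,0]],[0.6,[0,0,1.5],[0,0,0]],[0.6,[0,0,0.3],[0,0,0]]]'

```text
time_s: 1.9
tool_pos: [0.3965, -0.3661, 0.016]
tool_rot: [-179.7, 0.6, 12.8]
force: [-0.3, 0.5, 0.7]
grip_width: 0.0525
```

>>> servo_tool --plan '[[0.6,[0.4,-0.25,0],[0,0,0]],[0.6,[0,0,0],[0,0,0]],[0,[0,0,0],[0,0,0]],[0,[0,0,0],[0,0,0]],[0,[0,0,0],[0,0,0]],[0,[0,0,0],[0,0,0]]]' --force 25

```text
time_s: 2.4
tool_pos: [0.4009, -0.3671, 0.022]
tool_rot: [179.8, 0.5, 12.6]
force: [-0.1, 0.4, 0.0]
grip_width: 0.0334
```

>>> servo_tool --plan '[[0,[0,0,0.5],[0,0,0]],[0,[0,0,0],[0,0,0]],[0,[0,0,0],[0,0,0]],[0,[0,0,0],[0,0,0]]]'

```text
time_s: 2.73
tool_pos: [0.4009, -0.3662, 0.0172]
tool_rot: [179.9, 0.5, 12.7]
force: [-0.8, 0.9, 2.5]
grip_width: 0.0216
```

>>> servo_tool --plan '[[0,[0.6,-1.0,0],[0,0,1.3]],[0,[0.7,-1.4,0],[0,0,1.3]],[0,[0.7,-1.4,0],[0,0,1.3]],[0,[0.7,-1.4,0],[0,0,1.3]],[0,[0.7,-1.4,0],[0,0,1.3]],[0,[0.7,-1.4,0],[0,0,1.3]]]'

```text
time_s: 3.23
tool_pos: [0.4247, -0.2919, 0.0172]
tool_rot: [179.1, 0.6, 3.5]
force: [-2.2, -2.1, 1.7]
grip_width: 0.0219
```

>>> servo_tool --plan '[[0,[0.6,-1.6,0],[0.4,0,0.7]],[0,[0.6,-2,0],[0.3,0,0.5]],[0,[0.5,-2,0],[0,0,0]],[0,[0.3,-2,0],[0,0,0]],[0,[0.3,-2,0],[0,0,0]],[0,[0.2,-2,0],[0,0,0]],[0,[0.2,-2,0],[0,0,0]],[0,[0.2,-2,0],[0,0,0]],[0,[0.2,-2,0],[0,0,0]],[0,[0.2,-1.5,0],[0,0,0]]]'

```text
time_s: 4.07
tool_pos: [0.4542, -0.1076, 0.0172]
tool_rot: [178.9, 0.1, 0.8]
force: [-0.2, -2.6, 0.1]
grip_width: 0.0214
```

>>> servo_tool --plan '[[0,[0.2,-2,0],[0.4,0,-0.4]],[0,[0.2,-2,0],[0.4,0,-0.4]],[0,[0.2,-2,0],[0.3,0,-0.4]],[0,[0.2,-2,0],[0,0,-0.3]],[0,[0.2,-2,0],[0,0,0]],[0,[0.1,-2,0],[0,0,0]],[0,[0.1,-2,0],[0,0,0]],[0,[0.1,-2,0],[0,0,0]],[0,[0.1,-2,0],[0,0,0]],[0,[0.1,-1.5,0],[0,0,0]],[0,[0.1,-1.0,0],[0,0,0]]]'

```text
time_s: 4.98
tool_pos: [0.4684, 0.0923, 0.0171]
tool_rot: [179.2, -0.2, 1.2]
force: [-0.2, -1.9, 0.9]
grip_width: 0.0216
```

```bash
python3 - <<'E'
from h import *
wsnap('w2'); snap('top','t2')
a=np.load('pics/w2.npz')['image'][:250]; b=np.load('pics/t2.npz')['image'][145:265,200:365]
A=cv2.resize(a,(784,350)); B=cv2.resize(b,None,fx=3.3,fy=3.3,interpolation=cv2.INTER_CUBIC)
cv2.imwrite('pics/c2.png',A); cv2.imwrite('pics/c2b.png',cv2.resize(b,None,fx=4.8,fy=4.8,interpolation=cv2.INTER_CUBIC))
E
```

```text
[0.46837897 0.09234194 0.01714493] [179.15497693  -0.20873406   1.18916236] 4.9833
```

View pics/c2.png

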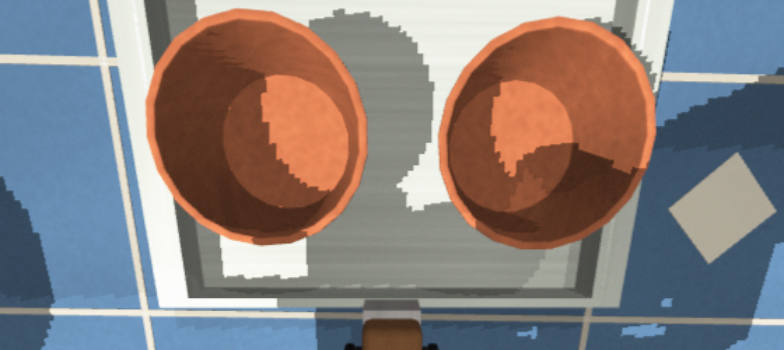

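View pics/c2b.png

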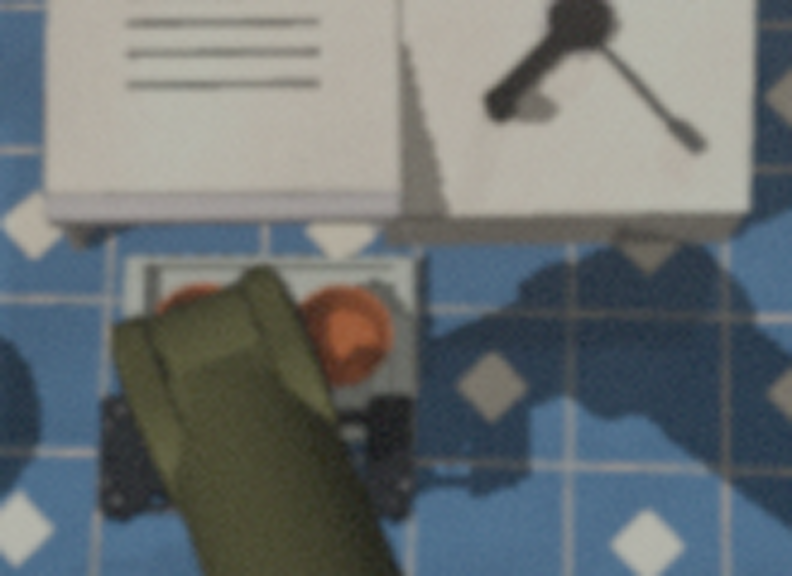

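```bash
python3 - <<'E'
from h import *
q=lambda u,v,z: w('t2',200+(u+.5)/4.8-.5,145+(v+.5)/4.8-.5,z)
P=lambda n,p: print(n,np.round(1000*p,1))
a=q(124,257,.02);b=q(420,256,.02);P('tray bl',a);P('br',b);P('mid',(a+b)/2)
for z in(.122,.14): P('lip l',q(47,221,z));P('lip r',q(400,217,z))
P('liptop l',q(47,192,.14));P('liptop r',q(400,190,.14))
P('face top r',q(750,213,.085));P('face top l',q(402,214,.085));P('foot r',q(736,243,0));P('foot l',q(385,243,0))
k=lambda u,v,z: w('w2',u/1.4,v/1.4,z)
l=k(160,307,.02);r=k(619,306,.02);P('front l',l);P('r',r);d=l-r;print(np.degrees(np.arctan2(-d[0],d[1])),(l+r)/2)
P('edge l',k(117,80,.02));P('edge r',k(664,80,.02))
E
```

```text
tray bl [614.2 193.1  20. ]
br [620.3  -2.7  20. ]
mid [617.2  95.2  20. ]
lip l [610.9 229.6 122. ]
lip r [619.5  11.9 122. ]
lip l [606.2 226.8 140. ]
lip r [614.7  12.  140. ]
liptop l [624.5 227.8 140. ]
liptop r [631.7  12.4 140. ]
face top r [ 638.1 -210.3   85. ]
face top l [631.3  10.4  85. ]
foot r [ 640.2 -215.     0. ]
foot l [633.6  20.7   0. ]
front l [494.3 187.9  20. ]
r [497.6  -2.7  20. ]
0.9950346162849875 [0.49593991 0.09257449 0.02      ]
edge l [578.2 190.6  20. ]
edge r [582.6  -3.1  20. ]
```

>>> servo_tool --plan '[[0,[0,-1.0,0],[0.3,0,-0.4]],[0,[0,-1.0,0],[0.3,0,-0.4]],[0,[0,-0.2,0],[0,0,0]],[0,[0,0,0],[0,0,0]]]'

```text
time_s: 5.42
tool_pos: [0.4686, 0.1115, 0.0171]
tool_rot: [179.6, -0.2, 1.9]
force: [0.1, 0.3, 0.5]
grip_width: 0.0219
```

>>> servo_tool --plan '[[0,[0.2,-0.35,0],[0,0,0]],[0,[1.0,0,0],[0,0,0]],[0,[1.0,0,0],[0,0,0]],[0,[1.0,0,0],[0,0,0]]]'

```text
time_s: 5.75
tool_pos: [0.4931, 0.1132, 0.0171]
tool_rot: [179.2, 0.7, 1.8]
force: [-7.0, -0.1, 8.0]
grip_width: 0.0217
```

```bash
python3 -c "
from h import *
print(env.read_camera('wrist')['T_tool_cam'].round(3))"
```

```text
[[-0.001 -0.954 -0.298  0.081]
 [ 1.    -0.001 -0.001  0.   ]
 [ 0.001 -0.298  0.954 -0.163]
 [ 0.     0.     0.     1.   ]]
```

>>> servo_tool --plan '[[0,[0,-0.25,0],[0.5,-0.4,0]],[0,[0,0,0],[0,0,0]]]'

```text
time_s: 5.97
tool_pos: [0.4962, 0.1153, 0.0171]
tool_rot: [179.8, 0.9, 1.7]
force: [-0.9, 0.5, 2.7]
grip_width: 0.0213
```

>>> servo_tool --plan '[[0,[0.8,-0.1,0],[0,0.5,-0.2]],[0,[1.0,0,0],[0,0.4,-0.2]],[0,[1.0,0,0],[0,0,0]],[0,[1.0,0,0],[0,0,0]],[0,[0.7,0,0],[0,0,0]]]'

```text
time_s: 6.38
tool_pos: [0.5301, 0.1181, 0.0171]
tool_rot: [179.6, 1.3, 2.1]
force: [-6.1, -1.2, 6.8]
grip_width: 0.0221
```

>>> servo_tool --plan '[[0.5,[0,0,0],[0,0,0]],[0.5,[0,0,0],[0,0,0]],[0.5,[0,0,0],[0,0,0]],[0.5,[0,0,0],[0,0,0]],[0.5,[0,0,0],[0,7,0]],[0.5,[0,0,0],[0,7,0]],[0.5,[0,0,0],[0,7,0]],[0.5,[0,0,0],[0,7,0]],[0.5,[0,0,0],[0,0,0]]]'

```text
time_s: 7.13
tool_pos: [0.5306, 0.117, 0.0128]
tool_rot: [179.9, -26.2, 2.0]
force: [-1.3, -1.4, -1.0]
grip_width: 0.0434
```

>>> servo_tool --plan '[[0.5,[0.35,0,-0.4],[0,0,0]],[0,[0,0,0],[0,0,0]],[0,[0,0,0],[0,0,0]],[0,[0,0,0],[0,0,0]],[0,[0,0,0],[0,0,0]],[0,[0,0,0],[0,0,0]]]' --force 30

```text
time_s: 7.63
tool_pos: [0.5377, 0.1184, 0.0224]
tool_rot: [180.0, -26.1, 1.9]
force: [-4.6, -0.4, 3.2]
grip_width: 0.0215
```

>>> servo_tool --plan '[[0,[0.9,0,0.47],[0,0,0]],[0,[0.9,0,0.47],[0,0,0]],[0,[0.9,0,0.47],[0,0,0]],[0,[0.9,0,0.47],[0,0,0]],[0,[0,0,0],[0,0,0]]]'

```text
time_s: 8.05
tool_pos: [0.5813, 0.1205, 0.0226]
tool_rot: [179.9, -26.0, 1.9]
force: [1.3, -0.2, -3.9]
grip_width: 0.0217
```

>>> servo_tool --plan '[[0,[0.7,0,0.35],[0,0,0]],[0,[0.7,0,0.35],[0,0,0]],[0,[0.4,0,0.2],[0,0,0]],[0,[0,0,0],[0,0,0]]]'

```text
time_s: 8.38
tool_pos: [0.6017, 0.1216, 0.0221]
tool_rot: [179.9, -25.8, 1.9]
force: [0.2, 0.1, 1.2]
grip_width: 0.022
```

>>> servo_tool --plan '[[0,[0.4,0,0.2],[0,0,0]],[0,[0.4,0,0.2],[0,0,0]],[0,[0.4,0,0.2],[0,0,0]]]'

```text
time_s: 8.63
tool_pos: [0.6078, 0.1214, 0.0205]
tool_rot: [179.3, -25.1, 2.0]
force: [-27.8, -2.3, 27.7]
grip_width: 0.0218
```

>>> servo_tool --plan '[[0,[0,0,0],[0,0,0]],[0.5,[0,0,0],[0,0,0]],[0.5,[0,0,0],[0,0,0]],[0.5,[0,0,0],[0,0,0]],[0.5,[0,0,0],[0,0,0]],[0.5,[0,0,-1.5],[0,0,0]],[0.5,[0,0,-3],[0,0,0]],[0.5,[0,0,-3.5],[0,0,0]],[0.5,[0,0,-4],[0,0,0]],[0.5,[0,0,-4],[0,0,0]],[0.5,[0,0,-4],[0,0,0]]]'

```text
time_s: 9.55
tool_pos: [0.5159, 0.1191, 0.1963]
tool_rot: [179.6, -23.7, 2.0]
force: [1.5, -0.7, 0.1]
grip_width: 0.0439
```

```bash
python3 -c "
from h import *
wsnap('w3')"
```

```text
[0.51593431 0.11914834 0.19629177] [179.62055191 -23.7450741    1.97653465] 9.55
```

View pics/w3.png

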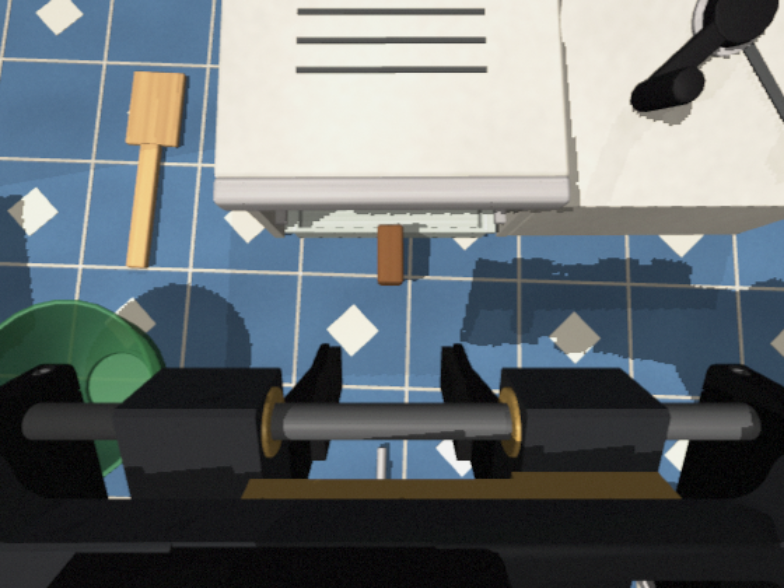

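```bash
python3 - <<'E'
from h import *
q=lambda u,v,z: w('w3',u/1.4,v/1.4,z)
P=lambda n,p: print(n,np.round(1000*p,1))
P('hend',q(390,282,.046));P('end low',q(390,286,.024));P('rim l',q(285,234,.02));P('rim r',q(496,233,.02))
P('bayL',q(279,236,0));P('bayR',q(503,236,0));P('ftR',q(690,234,0));P('lip l',q(215,203,.122));P('lip r',q(568,205,.122))
P('topcorner',q(585,206,.085))
# deck frame from oven estimate
yaw=np.radians(2.0);o=np.array([.6315,.011,0])
a=np.radians(25);Rz=R.from_euler('z',yaw).as_matrix()
piv=o+Rz@np.array([.122*np.cos(a),-.111,.085+.122*np.sin(a)]);P('piv guess',piv)
print(px('w3',piv)*1.4, px('t2',piv))
c=np.load('pics/t2.npz');print((px('t2',piv)-[200,145]+.5)*4.8)
E
```

```text
hend [575.4 120.6  46. ]
end low [575.2 120.5  24. ]
rim l [620.1 216.7  20. ]
rim r [627.2  26.1  20. ]
bayL [623.2 227.6   0. ]
bayR [630.1  14.2   0. ]
ftR [ 637.9 -165.1    0. ]
lip l [612.2 235.9 122. ]
lip r [618.4   5.9 122. ]
topcorner [631.5 -23.3  85. ]
piv guess [745.9 -96.1 136.6]
[[730.25475075  13.42498089]] [[320.19465794 148.60061344]]
[[579.33435812  19.68294453]]
```

>>> servo_tool --plan '[[0.5,[0.4,3.5,0],[0,0.6,0]],[0.5,[0.4,3.5,0],[0,0.7,0]],[0.5,[0.4,3.5,0],[0,0,0]],[0.5,[0.4,3.5,0],[0,0,0]],[0.5,[0.4,3.5,0],[0,0,0]],[0.5,[0.4,3,0],[0,0,0]],[0.5,[0.4,2,0],[0,0,0]],[0.5,[0,0,0],[0,0,0]]]'

```text
time_s: 10.27
tool_pos: [0.5566, -0.112, 0.2342]
tool_rot: [178.9, -27.4, 2.7]
force: [0.3, 0.7, -0.6]
grip_width: 0.0436
```

```bash
python3 -c "
from h import *
wsnap('w4')"
```

```text
[ 0.5565936  -0.11203277  0.23421509] [178.88001001 -27.35060201   2.70420324] 10.2667
```

View pics/w4.png

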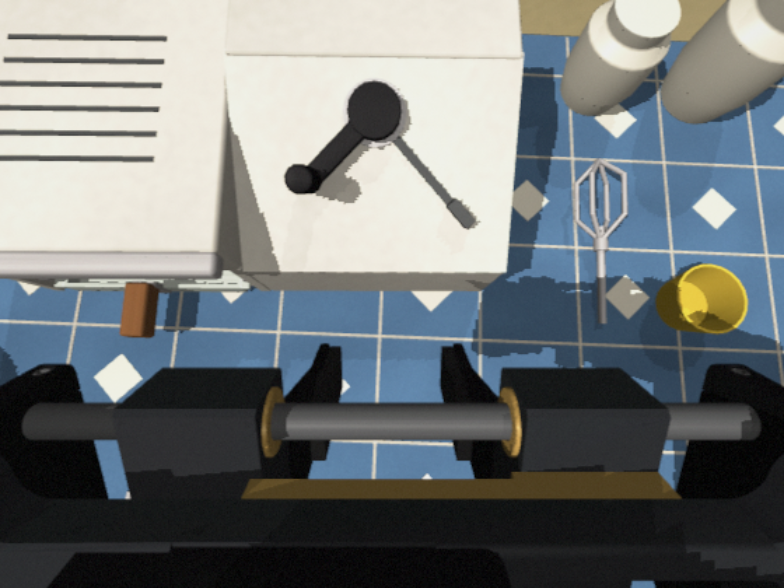

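```bash
cat >> h.py <<'E'
yaw=np.radians(2.0);a=np.radians(25);O=np.array([.6305,.011,0])
RD=R.from_euler('z',yaw).as_matrix()@R.from_euler('y',-a).as_matrix()  # deck frame: x up deck, y left, z normal
PIV=O+R.from_euler('z',yaw).as_matrix()@np.array([.122*np.cos(a),-.111,.085+.122*np.sin(a)])
def deck(f,u,v,h):
    c=np.load(f'pics/{f}.npz'); Rm=cv2.Rodrigues(c['rvec'])[0]; t=c['tvec'].ravel()
    d=RD.T@Rm.T@np.array([(u-c['cx'])/c['fx'],(v-c['cy'])/c['fy'],1]); o=RD.T@(-Rm.T@t-PIV)
    return (o+d*(h-o[2])/d[2])*1000
E
python3 - <<'E'
from h import *
q=lambda u,v,h: deck('w4',u/1.4,v/1.4,h).round(1)
print('deck front corners',q(277,272,0),q(511,273,0),'ridge',q(226,54,0),q(521,57,0))
hub=q(375,110,.018);print('hub',hub,q(375,110,.0))
k=q(300,179,.051);p=q(461,212,.011);p0=q(397,142,.003);print(k,p,p0)
print('pt tip end',q(470,223,.011))
for P in (np.zeros(3),hub):
  for n,x in(('k',k),('p',p)):
    d=x-P; print(n,np.hypot(d[0],d[1]),np.degrees(np.arctan2(-d[1],-d[0])))
E
```

```text
deck front corners [-122.7   83.1    0. ] [-122.3 -113.2    0. ] ridge [ 39.3 110.    0. ] [  40.2 -106.6    0. ]
hub [-0.2  0.8 18. ] [2.9 1.2 0. ]
[-49.   50.1  51. ] [-71.7 -66.2  11. ] [-20.  -15.7   3. ]
pt tip end [-80.2 -73.8  11. ]
k 70.07859873028285 -45.6359512537977
p 97.58755043549357 42.71602717476741
k 69.36807623107333 -45.29202488981555
p 97.98596838323333 43.13905893398698
```

```bash
cat >> h.py <<'E'
def st(goal=None):
    o=env.get_obs(); p=np.array(o['tool_pos']); Rt=R.from_euler('xyz',o['tool_rot'],degrees=True).as_matrix()
    dk=(RD.T@(p-PIV))*1000; print('deck',dk.round(1),'ang',np.degrees(np.arctan2(-dk[1],-dk[0])).round(2),'F',o['force'].round(1),'w',o['grip_width'],o['time_s'])
    Rg=RD@np.diag([1,-1,-1]); print('turn',np.degrees(R.from_matrix(Rt.T@Rg).as_rotvec()).round(1))
    if goal is not None: print('shift cm',(Rt.T@(PIV+RD@(np.array(goal)/1000)-p)*100).round(2))
E
python3 -c "
from h import *
st([-49,50,70])"
```

```text
deck [-130.3   -7.4  168. ] ang 3.23 F [ 0.3 -1.2  0. ] w 0.04372308823018669 10.3167
turn [ 0.7 -2.3  0.7]
shift cm [ 7.8  -5.77 10.04]
```

>>> servo_tool --plan '[[0.55,[2,-1.45,1.5],[0.7,-2.3,0.7]],[0.55,[2,-1.45,2.5],[0,0,0]],[0.55,[2,-1.45,2.5],[0,0,0]],[0.55,[1.8,-1.4,2.5],[0,0,0]],[0.55,[0,0,0],[0,0,0]]]'

```text
time_s: 10.73
tool_pos: [0.6651, -0.0441, 0.1832]
tool_rot: [-179.8, -25.0, 1.7]
force: [-0.9, 1.5, -0.7]
grip_width: 0.0478
```

```bash
python3 -c "
from h import *
st([-49,50,70])"
```

```text
deck [-50.9  54.7  75.2] ang -47.06 F [-0.9  1.5 -0.7] w 0.047789144166600774 10.7333
turn [-0.   0.  -0.3]
shift cm [0.19 0.47 0.52]
```

>>> servo_tool --plan '[[0.55,[0.2,0.45,1],[0,0,0]],[0.55,[0,0,1.5],[0,0,0]],[0.55,[0,0,1.5],[0,0,0]],[0.55,[0,0,0.8],[0,0,0]],[0.55,[0,0,0],[0,0,0]]]'

```text
time_s: 11.15
tool_pos: [0.6874, -0.0369, 0.1363]
tool_rot: [-179.6, -24.7, 2.3]
force: [-0.6, 0.0, 0.1]
grip_width: 0.0478
```

```bash
python3 -c "
from h import *
st([-49,50,23])"
```

```text
deck [-50.3  61.1  23.2] ang -50.52 F [-0.6  0.   0.1] w 0.04778842554173913 11.15
turn [-0.6  0.3  0.3]
shift cm [0.13 1.11 0.01]
```

>>> servo_tool --plan '[[0.55,[0.13,1.1,0],[0,0,0]],[0.55,[0,0,0],[0,0,0]]]'

```text
time_s: 11.32
tool_pos: [0.6881, -0.0459, 0.1365]
tool_rot: [-179.6, -24.6, 2.5]
force: [0.3, -0.7, -0.0]
grip_width: 0.0481
```

```bash
python3 -c "
from h import *
st([-49,50,23])"
```

```text
deck [-49.9  52.1  23.2] ang -46.26 F [ 0.3 -0.7 -0. ] w 0.0480882336136991 11.3167
turn [-0.7  0.4  0.4]
shift cm [0.09 0.21 0.02]
```

>>> servo_tool --plan '[[0,[0.1,0.2,0],[0,0,0]],[0,[0,0,0],[0,0,0]],[0,[0,0,0],[0,0,0]],[0,[0,0,0],[0,0,0]],[0,[0,0,0],[0,0,0]],[0,[0,0,0],[0,0,0]]]' --force 8

```text
time_s: 11.82
tool_pos: [0.6892, -0.0459, 0.1406]
tool_rot: [-179.6, -24.9, 2.6]
force: [0.3, -0.0, -2.7]
grip_width: 0.0199
```

```bash
python3 -c "
from h import *
st([-49,50,23])"
```

```text
deck [-47.1  52.1  26.4] ang -47.87 F [ 0.3 -0.  -2.7] w 0.01987856565984318 11.8167
turn [-0.7  0.2  0.5]
shift cm [-0.19  0.21  0.34]
```

>>> servo_tool --plan '[[0,[-0.94,1.1,0.1],[0,0,0]],[0,[-0.7,1.3,0.1],[0,0,0]],[0,[-0.4,1.4,0],[0,0,0]],[0,[-0.1,1.4,0],[0,0,0]]]'

```text
time_s: 12.15
tool_pos: [0.6716, -0.0837, 0.1296]
tool_rot: [-179.0, -24.6, 3.4]
force: [-4.6, 4.4, 2.8]
grip_width: 0.0197
```

```bash
python3 -c "
from h import *
st([-70,0,26])"
```

```text
deck [-68.9  14.9  24.4] ang -12.23 F [-4.6  4.4  2.8] w 0.01973419774462357 12.15
turn [-1.6  0.4  1.3]
shift cm [-0.14  1.49 -0.2 ]
```

>>> servo_tool --plan '[[0,[-0.15,1.45,0],[-0.5,0,0.4]],[0,[0.15,1.45,0],[-0.5,0,0.4]],[0,[0.45,1.4,0],[-0.3,0,0.3]],[0,[0.5,1.0,0],[0,0,0]]]'

```text
time_s: 12.48
tool_pos: [0.6789, -0.1292, 0.1309]
tool_rot: [-179.4, -24.1, 2.5]
force: [-4.3, 3.3, 2.3]
grip_width: 0.0196
```

```bash
python3 -c "
from h import *
st([-51.2,-47.7,25])"
```

```text
deck [-63.2 -30.8  23.2] ang 26.0 F [-4.3  3.3  2.3] w 0.019623622198239113 12.4833
turn [-0.8  0.9  0.5]
shift cm [ 1.18  1.7  -0.22]
```

>>> servo_tool --plan '[[0,[0.45,0.9,0],[-0.4,0.4,0]],[0,[0.5,0.7,0],[-0.3,0.4,0]],[0,[0.1,0.2,0],[0,0,0]],[0,[0,0,0],[0,0,0]]]'

```text
time_s: 12.82
tool_pos: [0.6907, -0.1464, 0.1357]
tool_rot: [180.0, -24.9, 2.6]
force: [-3.5, 1.7, 2.9]
grip_width: 0.0197
```

```bash
python3 -c "
from h import *
st([-51.2,-47.7,25])"
```

```text
deck [-51.  -48.4  22.9] ang 43.49 F [-3.5  1.7  2.9] w 0.019734011495291217 12.8167
turn [-0.2  0.1  0.6]
shift cm [-0.02 -0.07 -0.21]
```

Now open, retreat, and look.

>>> servo_tool --plan '[[0.5,[0,0,0],[0,0,0]],[0.5,[0,0,0],[0,0,0]],[0.5,[0,0,0],[0,0,0]],[0.5,[0,0,0],[0,0,0]],[0.5,[0,0,-2],[0,0,0]],[0.5,[0,0,-3],[0,0,0]],[0.5,[-1,0,-3.5],[0,0,0]],[0.5,[-1.5,0,-3.5],[0,0,0]],[0.5,[-2,-1,-2],[0,0,0]],[0.5,[-2,-1,0],[0,0,0]],[0.5,[0,0,0],[0,0,0]]]'

```text
time_s: 13.73
tool_pos: [0.5688, -0.1357, 0.239]
tool_rot: [179.7, -25.1, 2.4]
force: [0.2, 1.3, -0.1]
grip_width: 0.0436
```

```bash
python3 -c "
from h import *
wsnap('w5')"
```

```text
[ 0.56880647 -0.13570817  0.2390235 ] [179.72634963 -25.11715193   2.41049433] 13.7333
```

View pics/w5.png

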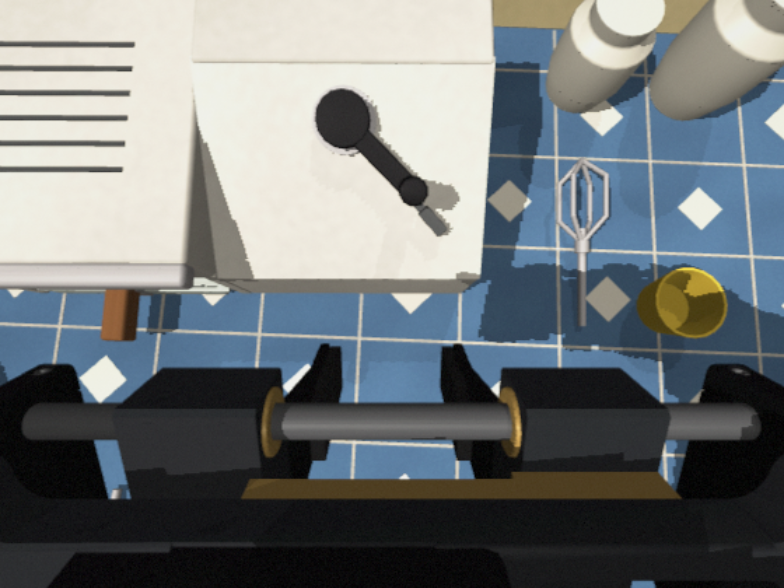

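```bash
python3 - <<'E'
from h import *
q=lambda u,v,h: deck('w5',u/1.4,v/1.4,h)
print('hub',q(343,118,.018))
for n,x in(('k',q(413,191,.051)),('p tip',q(443,230,.011)),('p mid',q(434,219,.011)),('p4',q(461,212,.011))):
    print(n,x.round(1),np.hypot(x[0],x[1]),np.degrees(np.arctan2(-x[1],-x[0])))
print(w('w5',118/1.4,339/1.4,.046))
snap('top','t5'); b=np.load('pics/t5.npz')['image']; a=np.load('pics/t0.npz')['image']
d=cv2.absdiff(a,b).max(2)
cv2.imwrite('pics/t5.png',cv2.resize(b,None,fx=1.4,fy=1.4))
E
```

```text
hub [ 0.13361505  0.61774325 18.        ]
k [-48.3 -48.3  51. ] 68.28519886974554 45.00856375718736
p tip [-79.5 -74.7  11. ] 109.0647930182772 43.1974451002915
p mid [-71.  -67.3  11. ] 97.83547956540285 43.44992078641666
p4 [-65.6 -88.   11. ] 109.73385720551457 53.307492097738965
[0.57669674 0.1140969  0.046     ]
```

View pics/t5.png

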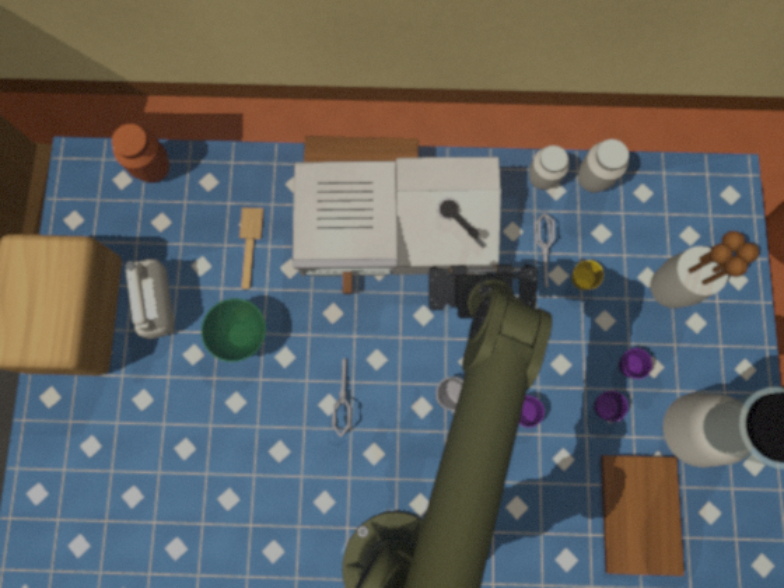

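```bash
python3 -c "
from h import *
print(env.get_obs()['joint_velocities'].round(2)); env.sign_off()"
```

```text
[-0.27  2.49  0.03 -1.64  0.07 -0.27 -0.05]
the job is handed in; nothing more can be done
```

I slid the tray home against the stop, swung the heat lever into line with the pointer, and handed the job in at about 14 s of the 72 s allowed. I have not seen a verdict, and I could not check the moulds once they were under the hood.

- **Tray:** I gripped it by the handle and dragged it in front of the oven to the bay. I took a second grip leaning back about 25 degrees and pushed until the wrist force rose to about 28 N, which I took as the stop. The wrist picture then put the tray about 2–3 mm from the expected home position and square to the oven. A later measurement of the handle end, from a slanted view at the picture's edge, came out about 6 mm further right than the first. I trusted the first.
- **Moulds:** They were upright before the tray went into the bay. I assume they still are, since the push was slow and the tray stayed flat.
- **Lever:** It now measures about 45.0 degrees against about 43.3 for the pointer, inside the 5 degree limit. The pointer read 42.7–43.1 degrees before the swing, so it did not shift measurably.
- **Other things:** In the last top picture the bowl, mixer, spatula and both beaters stand where they began. The cup is partly hidden by the arm but looks unmoved. The purple and yellow moulds also look untouched.
- **At hand-in:** The gripper was well clear of everything. The arm's joints still read up to about 2.5 degrees/s.

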